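# Hang the embroidery hoop on the rack's rail

## Robot

A 6-joint arm with a two-finger parallel gripper is mounted at the origin on a cart in front of the work surface, level with it; the furniture and walls round the work are solid. World frame = base frame: x ahead of the robot, y to its left, z up, the work surface at z = 0. Lengths are in mm, angles in rad, forces in N, time in s.
With the tool pointing down it reaches from about 250 to 775 mm from the base axis. Payload 4 kg.
Tool frame: the origin (TCP) lies at the very end of the fingers, on their centre line; the grasp point (between the pads) lies 19 mm behind it; z points along the fingers, y is the line along which they close (so a half turn about z gives the same grasp; the last joint's range is limited). The gripper opens to 85 mm and grips with 20 to 120 N. Pads are 22 mm wide; open, the fingers measure 114 mm over their backs; the gripper's body (76 mm by 85 mm) begins 54 mm behind the grasp point. The pads swing forward as they close: fully open they stand 13 mm farther back than shut.
Start: joints at [-1.298, 0.087, 1.371, -0, 1.684, -0.103], TCP at [201.857, -511.636, 231.341] pointing down, gripper open.
Joint ranges: [-3.1, 3.1], [-0.76, 2.03], [0.27, 2.55], [-1.08, 4.22], [0.17, 2.65], [-2.57, 2.57]. Speed limits (rad/s): [2.79, 2.79, 3.14, 3.14, 3.14, 3.14].

## Interface

Orientations are given as a unit quaternion [w, x, y, z].
In Python, from cell import r, eyes gives the robot as it stands.
- The arm moves only by the tool apply_moves, never from a script. Its argument "rows" is a list of rows, each a list of 7 numbers: the shift along the tool's x, y, z in m, then the turn, a rotation vector about the tool's x, y, z in degrees, then the gripper command: -1 is fully open, 1 is shut, values between are in proportion. A call has 1 to 5 rows; each row is the pose to reach, as a shift and turn from the pose commanded when the call began, along the tool's axes at that moment; what a row does not reach only later rows make up. A row lasts 1/8 s, in which the tool goes at most 62.5 mm and 10.7 degrees, less where a joint would pass 70% of its speed; a pose out of reach is approached as far as the arm can. A call with a gripper value outside its range is refused whole. The fingers move at their own pace and stop on an object; "squeeze" is the grip in N (left out, the last holds). Time passes only in rows, so rows that repeat a pose let the fingers close. It gives the time, the measured TCP pose, the force, the opening and the grip force at its end, in the units of the state.
- r.observe(): the state, without advancing time (a new reading comes with each control period).
- eyes.capture(name): name is "side" or "top"; returns a dict with "pixels" (384x512x3 uint8, blue, green, red), "range_z" (384x512 float32, mm along the optical axis (not along the pixel's ray), 0 where there is no reading), "camera_matrix" (3x3 intrinsics, pixels), "xyz" and "rotation" of the camera in the world. Camera axes: x right, y down, z forward; pixel columns grow to the right and rows downward; lengths in mm; the calibration is good to about 2 mm. A picture is of the moment at which its call begins.
- r.sign_off(): hands the job in; it is judged then, once.
The state is a dict: "clock": time; "qpos": joint angles; "dq": joint speeds; "joint_efforts": joint torques, N m; "tcp_pos": TCP position; "ee_rot": TCP orientation; "wrist_force": force on the tool from outside, world axes, zero at the start; "ft_torque": the same for the moment, N m; "width": opening from 0.0 (shut) to 1.0 (fully open); "grip_force": force on a finger pad.
Only numpy, scipy, OpenCV 4.12 (cv2) and the standard library are available. Lean on these libraries where they do the work, as an engineer would, in place of code of your own. Each camera call takes 0.05 s, during which the arm holds its last target. There are 200 camera calls.

## Task

Take the wooden embroidery hoop out of its slotted stand and hang it on the rail under the rack's top board, in the stretch between the wooden collar and the end knob: pass the hoop over the rail's free end and lower it gently, feeling with a light touch for the rail (its height is set differently each time), until its rim rests on the rail before you let go. The board leaves no room for the hand from straight above, so come in tilted from the front; leave the hoop hanging still, and do not disturb the thread spool, the oil bottle and the glue stick on the table.

Things in the scene. Friction and masses are not known exactly. Their poses are not given: they have to be found in the camera images.
- hoop: Loose wooden embroidery hoop: ring of 140 mm outer, 124 mm inner diameter, 14 mm thick, about 0.09 kg. Origin at the ring's centre; y is the ring's axis. A lug with a brass screw stands 17 mm out of the rim, 70 degrees from +z towards +x. At the start it stands upright in the stand, +z up, centre 79 mm and top of the rim 149 mm above the table.
- stand: Fixed light wooden stand, 130 (x) by 56 (y) mm base, 39 mm high; a slot 17 mm wide along its x axis, in which the hoop rests on two dowels. Origin at the centre of the underside. The hoop lifts straight up out of it; it is free above 39 mm.
- rack: Fixed wooden rack, open to front (-x) and right (-y). z up. Frame, mm: back panel x 95 to 105, cheek y 95 to 107, top board z 275 to 287 over x -50 to 105, y -71 to 109. Level 14 mm steel rail along y at x 0, clamped in the cheek at a height NOT measured: z 165 to 190 (differs each time). On it 30 mm wide collar y -4 to 4, end knob y -62 to -50 (free end). Origin 0 to 20 below table top.
- spool: Loose grey thread spool, 36 x 36 x 64 mm, standing; origin at the centre of its underside. Bystander.
- oil_bottle: Loose small oil bottle with a red spout, 29 x 29 x 92 mm, standing; origin at the centre of its underside. Bystander.
- glue_stick: Loose orange glue stick, 22 x 22 x 90 mm, standing; origin at the centre of its underside. Bystander.
Mind the look-alikes: they are no part of the job. Of the things that look like the hoop, the larger one is meant.

How it is judged (in metres and radians):
On the way, in this order (a step that is already met when the one before it is completed fails the run):
1. the hoop is held in the fingers, lifted clear of the stand (z of hoop in the frame of stand above 0.115 m and contact force between the fingers and hoop above 0.5 N), for 0.2 s.
2. the hoop, still held, rests with its rim on the rail between collar and end knob (contact force between hoop and rack above 0.3 N and contact force between the fingers and hoop above 0.5 N and y of hoop in the frame of rack between -0.047 and -0.007 m and x of hoop in the frame of rack between -0.03 and 0.03 m and z of hoop in the frame of rack between 0.1 and 0.147 m), for 0.1 s.
At the end, for the whole second after the job is handed in: The hoop hangs on the rail between collar and knob: its centre at rack y -47 to -7 mm, within 30 mm of the rail front to back, 100 to 147 mm above the rack's origin; its axis within 0.3 rad of the rail's; released and still (under 0.03 m/s, 0.5 rad/s) (y of hoop in the frame of rack between -0.047 and -0.007 m and x of hoop in the frame of rack between -0.03 and 0.03 m and z of hoop in the frame of rack between 0.1 and 0.147 m and angle between the y axis of hoop and the y axis of rack, either way round below 0.3 rad and linear speed of hoop below 0.03 m/s and angular speed of hoop below 0.5 rad/s and contact force between hoop and rack above 0.2 N and contact force between the fingers and hoop below 0.05 N); the robot touches nothing.
It fails at once if the hoop is pressed on the rail or the rack with more than 12 N (contact force between hoop and rack above 12 N).
It fails at once if the thread spool is moved by more than 20 mm (distance of spool from where it was at the start of the episode above 0.02 m).
It fails at once if the oil bottle is moved by more than 20 mm (distance of oil_bottle from where it was at the start of the episode above 0.02 m).
It fails at once if the glue stick is moved by more than 20 mm (distance of glue_stick from where it was at the start of the episode above 0.02 m).
It also fails if it takes over 43 s, if anything falls off the work surface, if the arm or the gripper's body presses on something with over 40 N, if the wrist force passes 120 N, or if a joint passes its speed limit or range.

## Working session

There is one attempt and no reset: what is moved stays moved. The work goes in short steps, Python scripts to look and compute and a tool call to move; the robot and the scene stay as the last step left them, time stands still between calls to the robot, and variables do not carry over. Pictures are saved under pics/ and viewed, at most 10 in all, crops included, and the job is handed in when it is done.

Besides the shell and the picture viewer there is one more tool, called after "Request:" as a command line: name --pt "numbers of a row" for each row, then --argument value for the rest. apply_moves: Moves the arm, as the interface text tells. Its arguments: {"type":"object","properties":{"rows":{"type":"array","items":{"type":"array","items":{"type":"number"}}},"squeeze":{"type":"number"}},"required":["rows"]}

```bash
mkdir -p pics; cat > h.py <<'E'
import numpy as np, cv2
from cell import r, eyes
def cap(n):
    c=eyes.capture(n); np.savez(f'/tmp/{n}.npz',**c); return c
def pts(c):
    K=np.array(c['camera_matrix']);z=c['range_z'];v,u=np.indices(z.shape)
    p=np.stack([(u-K[0,2])/K[0,0]*z,(v-K[1,2])/K[1,1]*z,z],-1)
    R=np.array(c['rotation'])
    if R.shape!=(3,3):
        from scipy.spatial.transform import Rotation as Q
        R=Q.from_quat(np.roll(R,-1)).as_matrix()
    P=p@R.T+np.array(c['xyz']); P[z==0]=np.nan; return P
E
python3 - <<'E'
from h import *
for n in('side','top'):
    c=cap(n); cv2.imwrite(f'pics/{n}0.png',c['pixels']); print(n,c['xyz'],c['rotation'],c['camera_matrix'],(c['range_z']==0).mean())
o=r.observe(); print(o)
E
```

```text
side [ 319.76143102 -901.50415962  537.80454808] [-0.52456778  0.8380564  -0.12421287  0.0840314 ] [[446.71767946   0.         246.13001269]
 [  0.         446.71767946 189.61228364]
 [  0.           0.           1.        ]] 0.0040283203125
top [ 388.55676463  -47.69752085 1128.70593392] [-0.08511305  0.74964991 -0.6519158   0.07606951] [[449.66019716   0.         260.99854308]
 [  0.         449.66019716 190.05040674]
 [  0.           0.           1.        ]] 0.003987630208333333
{'clock': 0.1, 'qpos': array([-1.29812725e+00,  8.79091110e-02,  1.37213383e+00, -5.62199968e-08,
        1.68360422e+00, -1.03086550e-01]), 'dq': array([-0.00103289, -0.00302832, -0.0045703 ,  0.00026719, -0.00169508,
        0.00040277]), 'joint_efforts': array([ 2.28579192e-03, -3.53012288e+01, -3.14219570e+01, -8.21696904e-05,
        7.89876503e-03, -3.61927277e-06]), 'tcp_pos': array([ 201.71550599, -511.18377586,  230.22528739]), 'ee_rot': array([-1.02355861e-03,  9.82402300e-01,  1.86774373e-01, -8.70254531e-05]), 'wrist_force': array([-0.58538922, -0.00155319,  0.28648935]), 'ft_torque': array([-0.04133401, -0.02420804,  0.00421774]), 'grip_force': 0.0, 'width': 1.0024591471385016}
```

View pics/side0.png

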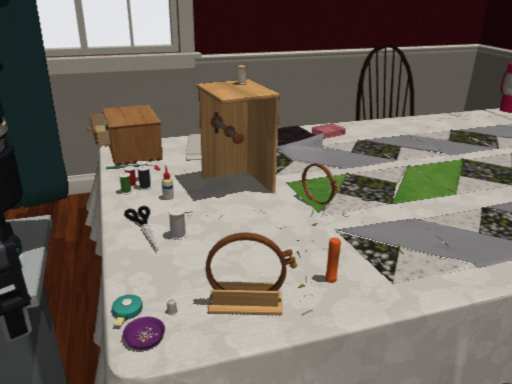

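View pics/top0.png

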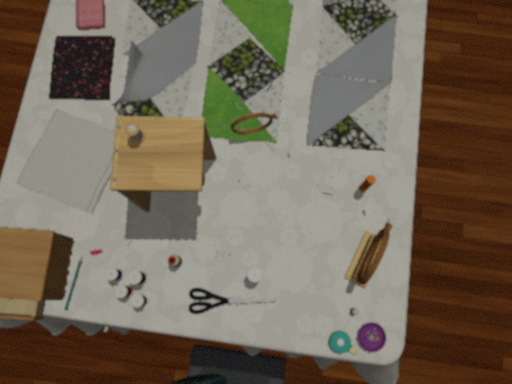

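Candidates for the hoop are the large ring in the stand, side (247,265) / top (373,255), and a smaller loose ring, side (319,185) / top (252,123). I choose the large one in the stand. The rack is at side (237,135), with its knob at (233,131). The spool is at side (177,223), the oil bottle at (168,186) and the glue stick at (333,260).

```bash
cat > m.py <<'E'
from h import *
S=dict(np.load('/tmp/side.npz'));T=dict(np.load('/tmp/top.npz'))
PS,PT=pts(S),pts(T)
f=lambda a:np.round(a,1).tolist()
def box(P,u0,u1,v0,v1): return P[v0:v1,u0:u1].reshape(-1,3)
# hoop: side window, z>50
p=box(PS,195,305,225,315);p=p[np.isfinite(p).all(1)]
h=p[(p[:,2]>50)&(p[:,2]<170)]
def line(q):
    c=np.median(q[:,:2],0);_,_,V=np.linalg.svd(q[:,:2]-q[:,:2].mean(0),full_matrices=False);return q[:,:2].mean(0),V[0]
c=h.mean(0);h=h[np.linalg.norm(h[:,:2]-np.median(h[:,:2],0),axis=1)<110]
m,d=line(h);print('hoop side',len(h),f(m),d,f(h.min(0)),f(h.max(0)))
t=(h[:,:2]-m)@d;print('extent',t.min(),t.max(),'top z',np.percentile(h[:,2],99.5))
print('topmost pts',f(np.median(h[h[:,2]>140],0)))
# hoop top view
p=box(PT,335,400,215,295);p=p[np.isfinite(p).all(1)]
q=p[(p[:,2]>60)&(p[:,2]<165)];m2,d2=line(q);t=(q[:,:2]-m2)@d2
print('hoop top',len(q),f(m2),d2,t.min(),t.max(),f(q.max(0)),'crest',f(np.median(q[q[:,2]>143],0)))
# stand
s=p[(p[:,2]>30)&(p[:,2]<45)];b=cv2.minAreaRect(s[:,:2].astype(np.float32));print('stand',b)
# board
p=box(PT,85,225,90,215);k=np.isfinite(p).all(1);p=p[k]
b=p[(p[:,2]>250)&(p[:,2]<295)];zb=np.median(b[:,2]);b=b[abs(b[:,2]-zb)<6]
rc=cv2.minAreaRect(b[:,:2].astype(np.float32));print('board z',zb,rc,f(cv2.boxPoints(rc)))
# objects
for n,(u,v) in dict(spool=(177,215),oil=(167,187),glue=(333,260),hoop2=(319,166),bobbin=(172,305)).items():print(n,f(PS[v,u]))
for n,(u,v) in dict(spool=(254,275),oil=(174,261),glue=(369,181)).items():print(n,f(PT[v,u]))
E
python3 m.py; python3 - <<'E'
import cv2
i=cv2.imread('pics/side0.png');a=cv2.resize(i[75:200,180:290],None,fx=4,fy=4,interpolation=3);b=cv2.resize(i[225:325,195:295],None,fx=3.5,fy=3.5,interpolation=3)
import numpy as np
o=np.zeros((500,795,3),np.uint8);o[:,:440]=a;o[:350,445:795]=b;cv2.imwrite('pics/crop1.png',o)
E
```

```text
hoop side 1096 [521.7, -303.4] [ 0.94895477 -0.31541219] [445.2, -329.7, 50.1] [594.8, -270.1, 150.3]
extent -79.99079755118821 76.15567681675981 top z 149.4410939011119
topmost pts [511.6, -299.2, 145.1]
hoop top 502 [511.6, -293.1] [-0.94911679  0.31492432] -82.73816808267402 71.23811505581016 [591.0, -265.4, 151.9] crest [508.7, -293.2, 145.2]
stand ((510.262451171875, -292.5915222167969), (27.706233978271484, 113.61270141601562), 70.83075714111328)
board z 273.08449883974015 ((633.3355102539062, 193.26345825195312), (155.2896270751953, 180.50466918945312), 7.318080902099609) [[544.7999877929688, 272.8999938964844], [567.7999877929688, 93.9000015258789], [721.7999877929688, 113.5999984741211], [698.9000244140625, 292.70001220703125]]
spool [432.8, -47.9, 64.3]
oil [438.0, 150.1, 40.2]
glue [687.7, -284.3, 54.5]
hoop2 [802.0, 24.7, 107.9]
bobbin [382.8, -284.7, 21.0]
spool [431.0, -28.7, 67.3]
oil [437.1, 161.5, 64.8]
glue [686.1, -269.2, 90.8]
```

View pics/crop1.png

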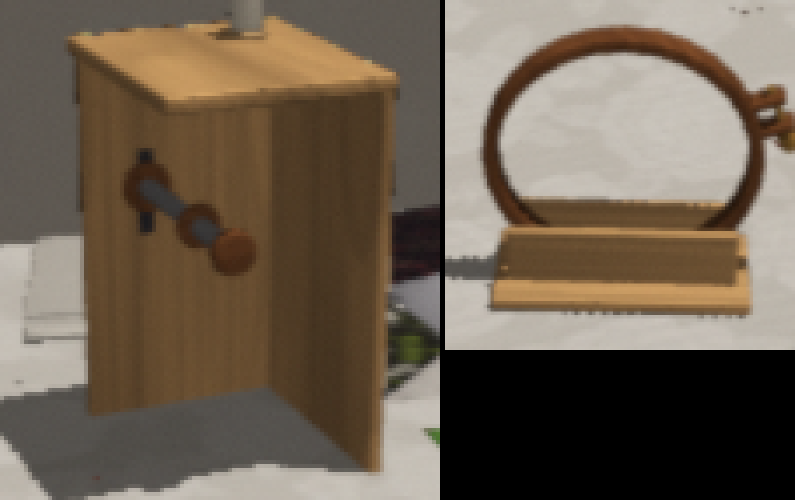

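The crop confirms the large ring with its lug on the far (+x) end. The rail runs from the collar at about (230,131) to the knob at about (238,138) in the full picture. Next I measure the rail height and set up the grasp maths.

```bash
cat >> h.py <<'E'
from scipy.spatial.transform import Rotation as Q
O=np.array([608.4,171,-14.]);RR=Q.from_euler('z',7.3,degrees=True).as_matrix()
HC=np.array([510.,-293.,79.]);RH=Q.from_euler('z',-18.4,degrees=True).as_matrix()
def toolR(RHoop,phi=50):
    a=np.radians(phi);z=np.array([np.sin(a),0,-np.cos(a)])
    y=np.array([0,1.,0]);return RHoop@np.stack([np.cross(y,z),y,z],1)
def go(tcp,R,grip=None):
    "shift mm in tool axes and rotvec deg to pose"
    o=r.observe();q=Q.from_quat(np.roll(o['ee_rot'],-1));R0=q.as_matrix()
    # nearest of half turns
    c=[R,R@np.diag([-1,-1,1])]
    rv=[(q.inv()*Q.from_matrix(x)).as_rotvec(degrees=True) for x in c]
    for x in rv: print('turn',x.round(1),np.linalg.norm(x).round(1))
    print('shift m',((R0.T@(np.array(tcp)-o['tcp_pos']))/1000).round(4),'q',o['qpos'].round(2))
E
python3 - <<'E'
from m import *
from h import *
p=box(PS,205,250,105,148);p=p[np.isfinite(p).all(1)];L=(p-O)@RR
s=L[(abs(L[:,0])<25)&(L[:,1]<92)&(L[:,1]>-70)]
for a,b in((-70,-48),(-48,-6),(-6,6),(8,90)):
    k=s[(s[:,1]>a)&(s[:,1]<b)];print(a,b,len(k),f(np.median(k,0)) if len(k) else '',f(np.percentile(k,[5,95],axis=0)) if len(k) else '')
# grasp TCP in stand
R=toolR(RH);G=HC+RH@(66*np.array([-np.sin(np.radians(50)),0,np.cos(np.radians(50))]))
print('grasp pt',G,'tcp',G+R[:,2]*19);print(R)
go(G+R[:,2]*(19-80),R)
E
```

```text
hoop side 1096 [521.7, -303.4] [ 0.94895477 -0.31541219] [445.2, -329.7, 50.1] [594.8, -270.1, 150.3]
extent -79.99079755118821 76.15567681675981 top z 149.4410939011119
topmost pts [511.6, -299.2, 145.1]
hoop top 502 [511.6, -293.1] [-0.94911679  0.31492432] -82.73816808267402 71.23811505581016 [591.0, -265.4, 151.9] crest [508.7, -293.2, 145.2]
stand ((510.262451171875, -292.5915222167969), (27.706233978271484, 113.61270141601562), 70.83075714111328)
board z 273.08449883974015 ((633.3355102539062, 193.26345825195312), (155.2896270751953, 180.50466918945312), 7.318080902099609) [[544.7999877929688, 272.8999938964844], [567.7999877929688, 93.9000015258789], [721.7999877929688, 113.5999984741211], [698.9000244140625, 292.70001220703125]]
spool [432.8, -47.9, 64.3]
oil [438.0, 150.1, 40.2]
glue [687.7, -284.3, 54.5]
hoop2 [802.0, 24.7, 107.9]
bobbin [382.8, -284.7, 21.0]
spool [431.0, -28.7, 67.3]
oil [437.1, 161.5, 64.8]
glue [686.1, -269.2, 90.8]
-70 -48 111 [0.5, -62.6, 185.8] [[-11.2, -66.5, 172.3], [13.2, -58.0, 197.2]]
-48 -6 63 [-2.1, -9.9, 188.2] [[-6.8, -34.7, 174.6], [12.3, -6.2, 195.8]]
-6 6 37 [-3.4, -4.4, 189.5] [[-10.9, -5.9, 173.0], [11.3, -0.6, 197.3]]
8 90 196 [-3.1, 86.7, 187.3] [[-19.8, 27.7, 127.4], [16.8, 89.7, 210.7]]
grasp pt [ 462.02584107 -277.04112141  121.42398224] tcp [ 475.83658379 -281.63534404  109.21101766]
[[-0.60992574  0.31564904  0.7268812 ]
 [ 0.20289529  0.94887601 -0.24180119]
 [-0.76604444  0.         -0.64278761]]
turn [ -60.2  -22.  -129. ] 144.0
turn [-17.5  47.9  37.3] 63.2
shift m [ 0.2922 -0.1521  0.07  ] q [-1.3   0.09  1.37 -0.    1.68 -0.1 ]
```

Request:
apply_moves --pt "0.292 -0.152 0.07 -17.5 47.9 37.3 -1" --pt "0.292 -0.152 0.07 -17.5 47.9 37.3 -1" --pt "0.292 -0.152 0.07 -17.5 47.9 37.3 -1" --pt "0.292 -0.152 0.07 -17.5 47.9 37.3 -1" --pt "0.292 -0.152 0.07 -17.5 47.9 37.3 -1" --squeeze 40

```text
clock: 0.72
tcp_pos: [402.7, -280.1, 166.1]
ee_rot: [0.059, 0.925, -0.098, 0.362]
wrist_force: [1.2, 0.7, 0.4]
width: 1.004
grip_force: 0.0
```

```bash
cat > g.py <<'E'
from h import *
import sys
back=float(sys.argv[1]);R=toolR(RH);G=HC+RH@(66*np.array([-np.sin(np.radians(50)),0,np.cos(np.radians(50))]))
go(G+R[:,2]*(19-back),R)
o=r.observe();print(o['tcp_pos'].round(1),o['clock'],o['wrist_force'].round(1))
E
python3 g.py 80
```

```text
turn [ -10.5   -3.6 -174.3] 174.7
turn [-2.4  6.9  5.3] 9.0
shift m [ 0.0046 -0.0209  0.0107] q [-1.06 -0.47  2.14  0.62  0.99  0.5 ]
[ 402.7 -280.1  166.1] 0.725 [1.2 0.7 0.4]
```

Request:
apply_moves --pt "0.005 -0.021 0.01 -2.4 6.9 5.3 -1" --pt "0.005 -0.021 0.01 -2.4 6.9 5.3 -1" --pt "0.005 -0.021 0.01 -2.4 6.9 5.3 -1" --pt "0.005 -0.021 0.01 -2.4 6.9 5.3 -1"

```text
clock: 1.23
tcp_pos: [417.7, -265.4, 164.6]
ee_rot: [0.069, 0.896, -0.142, 0.416]
wrist_force: [0.7, -0.5, 0.2]
width: 1.006
grip_force: 0.0
```

```bash
python3 g.py 0; python3 - <<'E'
from h import *
c=cap('side');cv2.imwrite('pics/side1.png',cv2.resize(c['pixels'][130:330,100:360],None,fx=3,fy=3,interpolation=3)[:600,:800])
E
```

```text
turn [  -0.2    0.  -179.6] 179.6
turn [0.  0.1 0.4] 0.5
shift m [-0.0035 -0.003   0.0818] q [-1.02 -0.53  2.23  0.72  0.84  0.54]
[ 417.7 -265.4  164.6] 1.225 [ 0.7 -0.5  0.2]
```

View pics/side1.png

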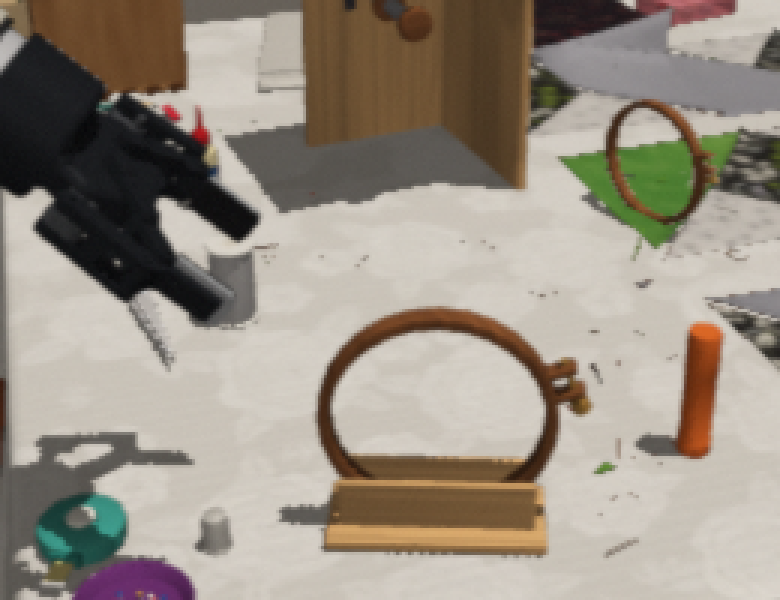

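The crop shows the open gripper with its fingertips near crop (240,230) and (220,300), aimed at the rim's upper left at about (350,350). The bystanders are untouched. I advance and close.

Request:
apply_moves --pt "-0.003 -0.003 0.03 0 0 0.4 -1" --pt "-0.003 -0.003 0.06 0 0 0.4 -1" --pt "-0.003 -0.003 0.082 0 0 0.4 -1" --pt "-0.003 -0.003 0.082 0 0 0.4 -0.4" --pt "-0.003 -0.003 0.082 0 0 0.4 0" --squeeze 40

```text
clock: 1.9
tcp_pos: [475.8, -279.9, 107.2]
ee_rot: [0.066, 0.895, -0.145, 0.416]
wrist_force: [-0.3, -0.8, 0.3]
width: 0.608
grip_force: 0.0
```

```bash
python3 g.py 0; python3 - <<'E'
from h import *
for n in('side','top'):cap(n)
S=np.load('/tmp/side.npz')['pixels'];T=np.load('/tmp/top.npz')['pixels']
a=cv2.resize(S[200:330,160:300],None,fx=2.8,fy=2.8,interpolation=3);b=cv2.resize(T[195:325,270:410],None,fx=2.8,fy=2.8,interpolation=3)
cv2.imwrite('pics/c2.png',np.hstack([a,b]))
E
```

```text
turn [  0.3   0.2 179.9] 179.9
turn [-0.1  0.2 -0.1] 0.2
shift m [ 0.0019  0.0016 -0.0008] q [-0.88 -0.28  2.21  0.82  0.59  0.47]
[ 475.8 -279.9  107.2] 1.9 [-0.3 -0.8  0.3]
```

View pics/c2.png

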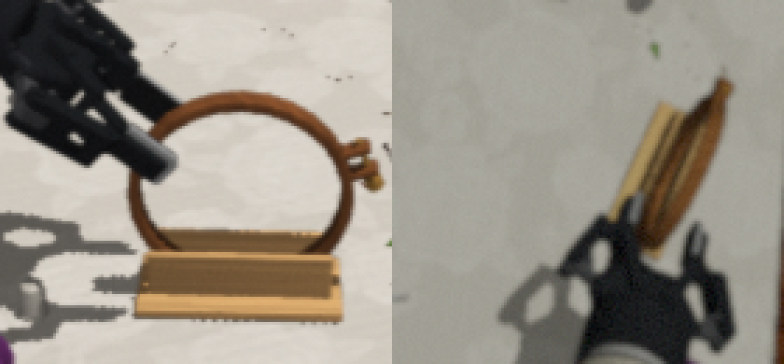

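The fingers straddle the rim: left panel at about (165,150), and on both sides of the ring in the right panel at about (635,205) and (695,240). I close.

Request:
apply_moves --pt "0.001 0.001 0 0 0 0 0.4" --pt "0.001 0.001 0 0 0 0 1" --pt "0.001 0.001 0 0 0 0 1" --pt "0.001 0.001 0 0 0 0 1" --pt "0.001 0.001 0 0 0 0 1" --squeeze 40

```text
clock: 2.62
tcp_pos: [476.1, -280.5, 108.1]
ee_rot: [0.066, 0.895, -0.145, 0.416]
wrist_force: [-5.1, 2.1, 5.3]
width: 0.149
grip_force: 40.9
```

```bash
python3 - <<'E'
from h import *
o=r.observe();print(o['tcp_pos'].round(1),o['clock'],o['width'],o['grip_force'],o['wrist_force'].round(1))
R=Q.from_quat(np.roll(o['ee_rot'],-1)).as_matrix();print(R.round(3))
print('up100 in tool',(R.T@[0,0,.1]).round(4))
E
```

```text
[ 476.1 -280.5  108.1] 2.625 0.14923181199355073 40.863791182637215 [-5.1  2.1  5.3]
[[ 0.612 -0.315  0.726]
 [-0.204 -0.949 -0.24 ]
 [ 0.764 -0.002 -0.645]]
up100 in tool [ 0.0764 -0.0002 -0.0645]
```

Request:
apply_moves --pt "0.015 0 -0.013 0 0 0 1" --pt "0.038 0 -0.032 0 0 0 1" --pt "0.061 0 -0.052 0 0 0 1" --pt "0.076 0 -0.0645 0 0 0 1" --pt "0.076 0 -0.0645 0 0 0 1"

```text
clock: 3.25
tcp_pos: [476.0, -280.5, 208.1]
ee_rot: [0.067, 0.895, -0.144, 0.416]
wrist_force: [0.4, 0.0, -2.0]
width: 0.149
grip_force: 39.9
```

```bash
cat > k.py <<'E'
# move so held hoop (rigid to tool) centre goes to rack-frame point; hoop upright & axis along rail
from h import *
import sys
L=np.array(list(map(float,sys.argv[1:4])))
Rg=np.array([[.612,-.315,.726],[-.204,-.949,-.24],[.764,-.002,-.645]]);tg=np.array([476.1,-280.5,108.1])
Rrel=RH.T@Rg; prel=RH.T@(tg-HC)      # tool in hoop frame
Rt=RR@Rrel; tt=O+RR@L+RR@prel
o=r.observe();q=Q.from_quat(np.roll(o['ee_rot'],-1));R0=q.as_matrix()
print('turn',(q.inv()*Q.from_matrix(Rt)).as_rotvec(degrees=True).round(1),'shift m',(R0.T@(tt-o['tcp_pos'])/1000).round(4))
h=(o['tcp_pos']-R0@Rrel.T@prel-O)@RR
print('hoop now in rack',h.round(1),'q',o['qpos'].round(2),'F',o['wrist_force'].round(1),'w',round(o['width'],3),'g',round(o['grip_force'],1),o['clock'])
E
python3 k.py -3 -115 190;python3 - <<'E'
from h import *
c=cap('side');cv2.imwrite('pics/s3.png',cv2.resize(c['pixels'][60:310,130:400],None,fx=2.4,fy=2.4,interpolation=3))
E
```

```text
turn [ 19.6  -0.  -16.5] shift m [-0.0039 -0.3507  0.0005]
hoop now in rack [-156.6 -447.7  193. ] q [-0.88 -0.41  2.07  0.61  0.79  0.73] F [ 0.4  0.  -2. ] w 0.149 g 39.9 3.25
```

View pics/s3.png

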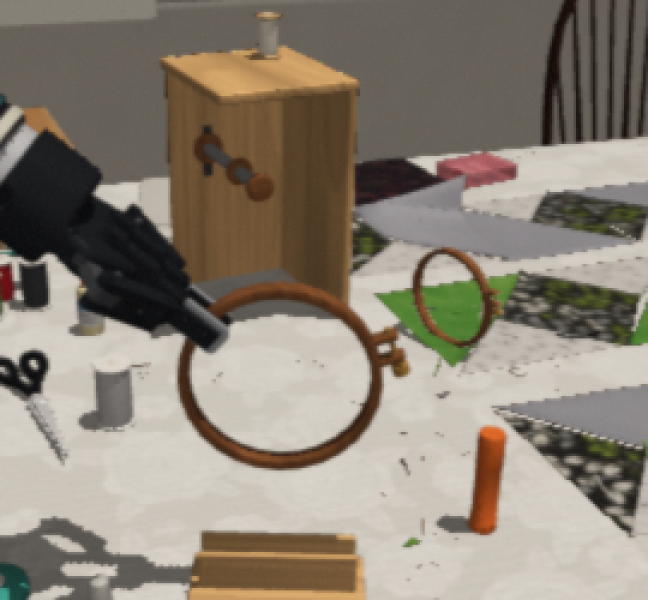

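The hoop is held upright: centre at crop (280,375), lug on the right at (390,350), clear of the stand. I carry it in front of the rail's free end.

Request:
apply_moves --pt "0 -0.03 0 2 0 -1.5 1" --pt "-0.001 -0.075 0 4.5 0 -4 1" --pt "-0.001 -0.12 0 7 0 -6 1" --pt "-0.002 -0.165 0 9.5 0 -8 1" --pt "-0.002 -0.21 0 12 0 -10 1"

```text
clock: 3.92
tcp_pos: [539.6, -78.5, 202.2]
ee_rot: [0.007, 0.908, -0.022, 0.419]
wrist_force: [-0.0, 0.5, -1.3]
width: 0.154
grip_force: 39.9
```

```bash
python3 k.py -3 -115 152
```

```text
turn [ 7.4  0.3 -6.6] shift m [-0.0023 -0.1333  0.0526]
hoop now in rack [ -64.7 -246.   186.9] q [-0.42 -0.45  2.11  0.45  0.71  0.97] F [-0.   0.5 -1.3] w 0.154 g 39.9 3.925
```

Request:
apply_moves --pt "-0.001 -0.04 0.015 2.5 0 -2 1" --pt "-0.002 -0.08 0.032 5 0 -4 1" --pt "-0.002 -0.115 0.046 7 0.3 -6 1" --pt "-0.002 -0.133 0.0525 7.4 0.3 -6.6 1" --pt "-0.002 -0.133 0.0525 7.4 0.3 -6.6 1"

```text
clock: 4.55
tcp_pos: [584.0, 52.3, 166.7]
ee_rot: [-0.027, 0.905, 0.058, 0.42]
wrist_force: [-0.3, 0.4, -0.3]
width: 0.151
grip_force: 39.9
```

```bash
python3 k.py -3 -27 150;python3 - <<'E'
from h import *
S=cap('side');T=cap('top')
a=cv2.resize(S['pixels'][60:260,150:310],None,fx=2.5,fy=2.5,interpolation=3);b=cv2.resize(T['pixels'][80:280,100:260],None,fx=2.5,fy=2.5,interpolation=3)
cv2.imwrite('pics/s4.png',np.hstack([a,b]))
# knob vs hoop from depth, in rack frame
P=(pts(S)-O)@RR; W=P[80:230,190:300].reshape(-1,3);W=W[np.isfinite(W).all(1)]
hp=W[(W[:,1]<-85)&(W[:,1]>-135)&(W[:,0]>-85)&(W[:,0]<90)&(W[:,2]>60)&(W[:,2]<250)]
up=hp[(abs(hp[:,0]+3)<25)&(hp[:,2]>180)];lo=hp[(abs(hp[:,0]+3)<25)&(hp[:,2]<120)]
for n,q in(('up',up),('lo',lo)):print(n,len(q),q.min(0).round(1),q.max(0).round(1),np.median(q,0).round(1))
far=hp[hp[:,0]>40];print('far',np.median(far,0).round(1),far.max(0).round(1))
kn=W[(W[:,1]>-72)&(W[:,1]<-52)&(abs(W[:,0])<25)];print('knob',len(kn),np.percentile(kn,[3,97],axis=0).round(1))
E
```

```text
turn [0.  0.1 0.1] shift m [-0.0011 -0.0888  0.0013]
hoop now in rack [  -3.2 -115.8  151.6] q [-0.11 -0.3   2.09  0.36  0.53  1.1 ] F [-0.3  0.4 -0.3] w 0.151 g 39.9 4.55
up 91 [ -27.8 -126.5  209.3] [  21.4 -108.7  221.7] [  -6.4 -121.4  217.5]
lo 92 [ -27.9 -129.5   82.4] [  21.8 -110.5   96.4] [  -1.4 -122.8   89.7]
far [  60.9 -121.8  160.2] [  85.  -107.7  206.7]
knob 207 [[-22.3 -71.7  15.4]
 [ 23.5 -52.9 290.1]]
```

View pics/s4.png

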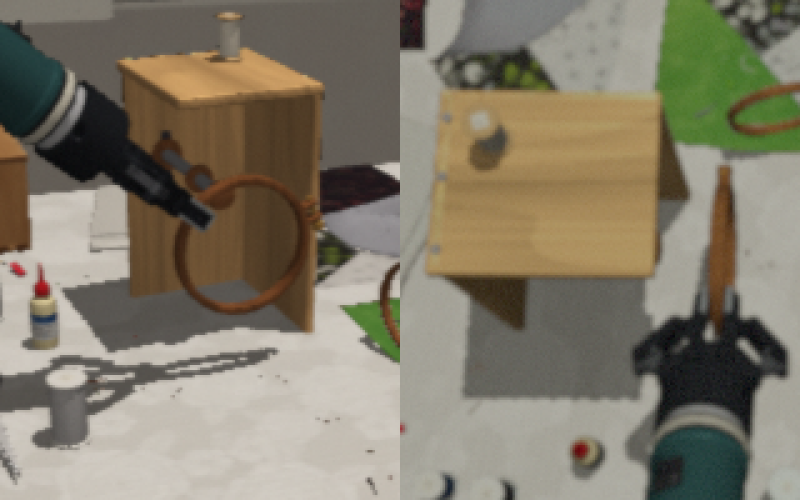

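The left panel shows the hoop in front of the free end, with the knob visible inside the ring at about (215,190). The right panel shows the ring parallel to the rail, right of the board, at (722,250). The depth check agrees within 2 mm (top at 221.7, lug at x 85 < 95). I insert it.

Request:
apply_moves --pt "0 -0.015 0 0 0 0 1" --pt "-0.001 -0.035 0.001 0 0 0 1" --pt "-0.001 -0.055 0.001 0 0 0 1" --pt "-0.001 -0.075 0.001 0 0 0 1" --pt "-0.001 -0.087 0.001 0 0 0 1"

```text
clock: 5.28
tcp_pos: [574.4, 136.7, 169.2]
ee_rot: [-0.026, 0.904, 0.057, 0.423]
wrist_force: [-0.3, -0.1, -1.0]
width: 0.152
grip_force: 39.9
```

Request:
apply_moves --pt "0 0 0 0 0 0 1" --pt "0 0 0 0 0 0 1"

```text
clock: 5.52
tcp_pos: [574.7, 136.1, 169.2]
ee_rot: [-0.026, 0.904, 0.057, 0.423]
wrist_force: [-0.3, -0.9, -1.3]
width: 0.151
grip_force: 39.9
```

```bash
python3 k.py -3 -27 140;python3 - <<'E'
from h import *
S=cap('side')
cv2.imwrite('pics/s5.png',cv2.resize(S['pixels'][60:210,170:290],None,fx=4,fy=4,interpolation=3))
o=r.observe();R=Q.from_quat(np.roll(o['ee_rot'],-1)).as_matrix();print('down10 in tool m',(R.T@[0,0,-.01]).round(4))
E
```

```text
turn [ 0.2 -0.3 -0. ] shift m [-0.0117 -0.0045  0.0081]
hoop now in rack [ -1.6 -31.7 154.3] q [ 0.15 -0.29  2.07 -0.04  0.48  1.62] F [-0.3 -0.9 -1.3] w 0.151 g 39.9 5.525
down10 in tool m [-0.0077 -0.      0.0064]
```

View pics/s5.png

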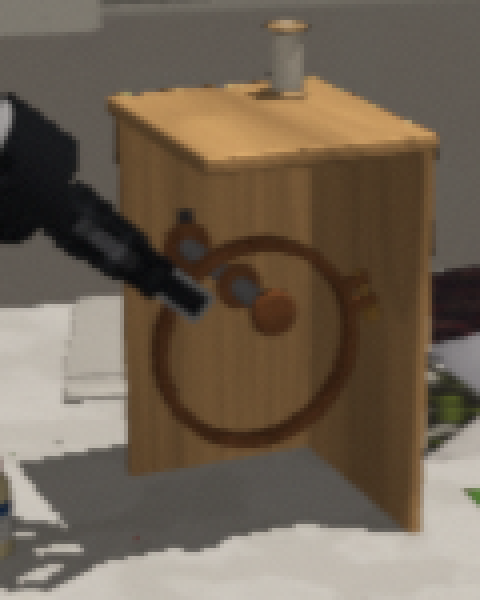

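The picture shows the ring round the rail between the collar at (240,285) and the knob at (272,310), with the rim's top above the rail. I lower gently.

Request:
apply_moves --pt "-0.003 -0.002 0.0025 0 0 0 1" --pt "-0.0062 -0.004 0.005 0 0 0 1" --pt "-0.0092 -0.004 0.0077 0 0 0 1" --pt "-0.0092 -0.004 0.0077 0 0 0 1"

```text
clock: 6.08
tcp_pos: [573.8, 140.9, 156.3]
ee_rot: [-0.026, 0.904, 0.057, 0.422]
wrist_force: [1.0, 0.4, -1.2]
width: 0.153
grip_force: 39.9
```

```bash
python3 k.py -2 -27 132
```

```text
turn [ 0.2 -0.2  0. ] shift m [-0.0071  0.0004  0.0059]
hoop now in rack [ -1.9 -26.7 141.4] q [ 0.16 -0.27  2.09 -0.06  0.45  1.65] F [ 1.   0.4 -1.2] w 0.153 g 39.9 6.075
```

Request:
apply_moves --pt "-0.0012 0 0.001 0 0 0 1" --pt "-0.0023 0 0.0019 0 0 0 1" --pt "-0.0035 0 0.0029 0 0 0 1" --pt "-0.0035 0 0.0029 0 0 0 1"

```text
clock: 6.58
tcp_pos: [574.1, 140.9, 152.6]
ee_rot: [-0.026, 0.904, 0.057, 0.423]
wrist_force: [-0.5, 0.5, -1.2]
width: 0.151
grip_force: 39.9
```

Request:
apply_moves --pt "-0.0008 0 0.0006 0 0 0 1" --pt "-0.0015 0 0.0013 0 0 0 1" --pt "-0.0015 0 0.0013 0 0 0 1"

```text
clock: 6.95
tcp_pos: [574.2, 141.0, 150.7]
ee_rot: [-0.026, 0.904, 0.057, 0.423]
wrist_force: [-0.2, -1.1, -1.6]
width: 0.152
grip_force: 39.9
```

Request:
apply_moves --pt "-0.0008 0 0.0006 0 0 0 1" --pt "-0.0015 0 0.0013 0 0 0 1" --pt "-0.0015 0 0.0013 0 0 0 1"

```text
clock: 7.32
tcp_pos: [574.2, 140.9, 148.7]
ee_rot: [-0.026, 0.904, 0.057, 0.423]
wrist_force: [-0.9, -1.1, -1.2]
width: 0.154
grip_force: 39.9
```

Request:
apply_moves --pt "-0.0008 0 0.0006 0 0 0 1" --pt "-0.0012 0 0.001 0 0 0 1" --pt "-0.0012 0 0.001 0 0 0 1"

```text
clock: 7.7
tcp_pos: [574.3, 141.0, 147.2]
ee_rot: [-0.026, 0.904, 0.057, 0.423]
wrist_force: [-0.5, -0.4, -0.5]
width: 0.154
grip_force: 39.9
```

Request:
apply_moves --pt "-0.0004 0 0.0003 0 0 0 1" --pt "-0.0008 0 0.0006 0 0 0 1" --pt "-0.0008 0 0.0006 0 0 0 1"

```text
clock: 8.07
tcp_pos: [574.2, 140.9, 146.3]
ee_rot: [-0.026, 0.904, 0.057, 0.423]
wrist_force: [0.6, 0.4, -1.8]
width: 0.154
grip_force: 39.9
```

Still free, with noise of about 1 N. I continue in 1 mm steps.

Request:
apply_moves --pt "-0.0004 0 0.0003 0 0 0 1" --pt "-0.0008 0 0.0006 0 0 0 1" --pt "-0.0008 0 0.0006 0 0 0 1"

```text
clock: 8.45
tcp_pos: [574.1, 140.9, 145.2]
ee_rot: [-0.026, 0.904, 0.057, 0.423]
wrist_force: [0.6, 0.0, -1.7]
width: 0.152
grip_force: 39.9
```

Request:
apply_moves --pt "-0.0004 0 0.0003 0 0 0 1" --pt "-0.0008 0 0.0006 0 0 0 1" --pt "-0.0008 0 0.0006 0 0 0 1"

```text
clock: 8.82
tcp_pos: [574.1, 140.9, 144.2]
ee_rot: [-0.026, 0.904, 0.057, 0.423]
wrist_force: [-0.1, 0.7, -1.8]
width: 0.149
grip_force: 39.9
```

Request:
apply_moves --pt "-0.0004 0 0.0003 0 0 0 1" --pt "-0.0008 0 0.0006 0 0 0 1" --pt "-0.0008 0 0.0006 0 0 0 1"

```text
clock: 9.2
tcp_pos: [574.2, 141.0, 143.6]
ee_rot: [-0.026, 0.904, 0.057, 0.423]
wrist_force: [-0.5, -0.6, -0.6]
width: 0.152
grip_force: 39.9
```

Request:
apply_moves --pt "-0.0004 0 0.0003 0 0 0 1" --pt "-0.0008 0 0.0006 0 0 0 1" --pt "-0.0008 0 0.0006 0 0 0 1"

```text
clock: 9.57
tcp_pos: [574.4, 141.0, 143.1]
ee_rot: [-0.026, 0.904, 0.057, 0.423]
wrist_force: [0.2, -0.5, 1.5]
width: 0.155
grip_force: 40.1
```

Request:
apply_moves --pt "-0.0004 0 0.0003 0 0 0 1" --pt "-0.0004 0 0.0003 0 0 0 1"

```text
clock: 9.82
tcp_pos: [574.5, 141.0, 142.8]
ee_rot: [-0.026, 0.904, 0.057, 0.424]
wrist_force: [-0.3, 0.1, 2.0]
width: 0.151
grip_force: 40.2
```

Request:
apply_moves --pt "-0.0004 0 0.0003 0 0 0 1" --pt "-0.0004 0 0.0003 0 0 0 1"

```text
clock: 10.07
tcp_pos: [574.6, 141.0, 142.5]
ee_rot: [-0.026, 0.904, 0.057, 0.424]
wrist_force: [0.4, -1.1, 2.8]
width: 0.149
grip_force: 40.2
```

```bash
python3 k.py -2 -27 129;python3 - <<'E'
from h import *
F=[]
for i in range(6): c=eyes.capture('side');F.append(r.observe()['wrist_force'])
print(np.round(F,1).tolist(),np.mean(F,0).round(2))
E
```

```text
turn [ 0.2 -0.4  0. ] shift m [ 0.0007  0.0004 -0.0016]
hoop now in rack [ -1.  -26.8 127.6] q [ 0.16 -0.25  2.11 -0.07  0.41  1.65] F [ 0.4 -1.1  2.8] w 0.149 g 40.2 10.075
[[1.0, -0.4, 4.3], [-0.1, -0.9, 3.7], [0.5, 0.4, 3.5], [1.1, 0.5, 4.0], [0.8, 0.1, 4.4], [0.5, 0.5, 4.6]] [0.63 0.01 4.08]
```

The rim rests on the rail at about 5 N. I release step by step.

Request:
apply_moves --pt "0 0 0 0 0 0 0.6" --pt "0 0 0 0 0 0 0.5" --pt "0 0 0 0 0 0 0.3" --pt "0 0 0 0 0 0 0.1" --pt "0 0 0 0 0 0 0" --squeeze 20

```text
clock: 11.0
tcp_pos: [573.9, 140.9, 141.1]
ee_rot: [-0.026, 0.904, 0.057, 0.423]
wrist_force: [0.8, -1.1, -0.6]
width: 0.502
grip_force: 0.0
```

Request:
apply_moves --pt "0 0 0 0 0 0 0" --pt "0 0 0 0 0 0 0" --pt "0 0 0 0 0 0 0" --pt "0 0 0 0 0 0 0"

```text
clock: 11.5
tcp_pos: [574.0, 140.9, 141.4]
ee_rot: [-0.026, 0.904, 0.057, 0.423]
wrist_force: [0.7, -0.2, 0.4]
width: 0.5
grip_force: 0.0
```

```bash
python3 - <<'E'
from h import *
S=cap('side');T=cap('top')
a=cv2.resize(S['pixels'][80:200,180:290],None,fx=4,fy=4,interpolation=3);b=cv2.resize(T['pixels'][100:220,110:200],None,fx=4,fy=4,interpolation=3)
cv2.imwrite('pics/s6.png',np.hstack([a,b]));print(r.observe()['wrist_force'],r.observe()['width'])
E
```

```text
[-0.2411206   0.19404804 -0.63415794] 0.502516068353492
```

View pics/s6.png

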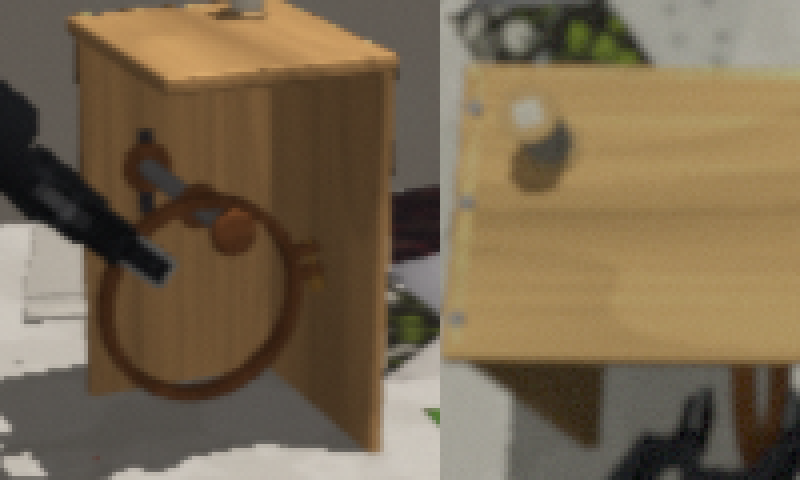

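The hoop hangs on the rail: the rim crosses it at crop (210,205), between collar and knob. The open fingers stand at either side of the rim. I retract straight back.

Request:
apply_moves --pt "0 0 -0.01 0 0 0 0" --pt "0 0 -0.03 0 0 0 0" --pt "0 0 -0.055 0 0 0 0" --pt "0 0 -0.08 0 0 0 0" --pt "0 0 -0.1 0 0 0 0"

```text
clock: 12.22
tcp_pos: [497.0, 131.3, 206.8]
ee_rot: [-0.026, 0.904, 0.057, 0.423]
wrist_force: [0.8, 0.3, 0.2]
width: 0.501
grip_force: 0.0
```

Request:
apply_moves --pt "0 0 -0.01 0 0 0 0" --pt "0 0 -0.01 0 0 0 0" --pt "0 0 -0.01 0 0 0 0" --pt "0 0 -0.01 0 0 0 0" --pt "0 0 -0.01 0 0 0 0"

```text
clock: 12.85
tcp_pos: [490.3, 130.3, 211.0]
ee_rot: [-0.026, 0.904, 0.057, 0.422]
wrist_force: [0.5, -0.3, 1.3]
width: 0.498
grip_force: 0.0
```

```bash
cat > e.py <<'E'
from h import *
for i in range(2):
    S=cap('side');P=(pts(S)-O)@RR;W=P[100:210,185:290].reshape(-1,3);W=W[np.isfinite(W).all(1)]
    h=W[(W[:,1]<-20)&(W[:,1]>-48)&(abs(W[:,0])<92)&(W[:,2]>40)&(W[:,2]<170)]
    print(len(h),np.median(h,0).round(1),h.min(0).round(1),h.max(0).round(1))
    c,*_=np.linalg.lstsq(np.c_[h[:,[0,2]],np.ones(len(h))],h[:,1],rcond=None);print('plane',c.round(3))
    if i==0:a=S['pixels'];[eyes.capture('top') for _ in range(6)]
    else: print('diff',cv2.absdiff(a,S['pixels'])[100:210,185:290].max())
o=r.observe();print(o['clock'],o['tcp_pos'],o['dq'].round(3))
cv2.imwrite('pics/s7.png',cv2.resize(S['pixels'][60:300,110:360],None,fx=2.4,fy=2.4,interpolation=3))
E
python3 e.py
```

```text
497 [ 22.3 -31.8 111.5] [-73.9 -39.3  59.3] [ 83.6 -20.4 169.9]
plane [-5.0000e-03 -0.0000e+00 -3.0922e+01]
492 [ 21.3 -32.  111.5] [-72.9 -38.5  60.8] [ 83.9 -20.4 169.6]
plane [-5.0000e-03  4.0000e-03 -3.1554e+01]
diff 24
13.25 [490.23670846 130.37947236 211.87185553] [ 0.001 -0.001  0.003  0.002  0.001  0.002]
```

View pics/s7.png

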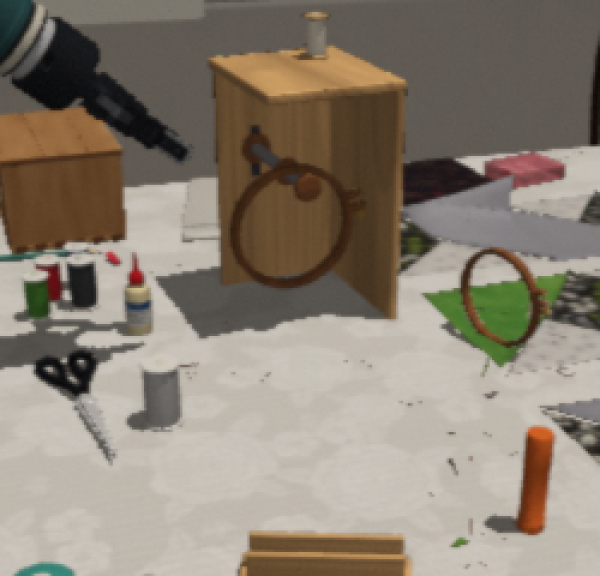

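The hoop hangs square on the rail at crop (292,225), with its centre near rack (5,-27,130). The bystanders are in place. I let any swing die out, then hand in.

```bash
python3 - <<'E'
from h import *
L=[]
for i in range(60):
    c=eyes.capture('side')
    if i%4==0: L.append(c['pixels'][100:210,185:290].astype(np.float32))
print([float(cv2.GaussianBlur(cv2.absdiff(L[k],L[-1]),(5,5),0).max().round(1)) for k in range(len(L))])
print(r.sign_off())
E
```

```text
[4.400000095367432, 2.9000000953674316, 2.5999999046325684, 2.5999999046325684, 2.4000000953674316, 2.5, 2.299999952316284, 2.5999999046325684, 2.4000000953674316, 2.4000000953674316, 2.4000000953674316, 2.5999999046325684, 2.200000047683716, 2.5, 0.0]
the job is handed in; nothing more can be done
None
```

The hoop hangs still on the rail between collar and knob, released with the arm clear and the spool, oil bottle and glue stick seen in place, and the job was handed in at about 16 s; no verdict was shown.

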